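# Clear the stale bread into the crumb drawer and hook it shut

## Task

Put the stale bread away: lay every rusk from the worktop in the open drawer of the slicing box, and wipe every crust chip off the board on top of the box, over its front edge, into the same drawer with the scraper block, not touching chips on the board with the fingers. Stand the scraper back upright in its dish; with all the bread in, slide the drawer fully shut, and then swing the hook over until it rests level in its catch on the drawer front. Leave the other kitchen things where they are.

Things in the scene. Friction and masses are not known exactly. Their poses are not given: they have to be found in the camera images.
- box: wooden slicing box, fixed: 214 mm deep (x), 240 mm wide (y), 82 mm high. Origin on the worktop under its middle; its front (-x) faces the robot, x points to its back, y to its left as seen from the robot, z up. On top is a board between side walls (18 mm thick) and a back wall that stand 12 mm above it; the front edge has no lip. Under the board runs the drawer
- board (a point): middle of the board's upper face, 70 mm over the worktop; axes as the box's. The board runs from x = -100 mm (open front edge) to x = +98 mm and is 204 mm wide (y) between the side walls, 12 mm thick
- drawer (a joint): drawer of the slicing box, m pulled out towards the robot: 0 fully shut, up to 0.11; slides with about 1.5 N friction and stays where it is left; starts 90 to 105 mm open, when its inside lies open to view for about 80 to 95 mm in front of the board's front edge
- drawer_in (a point): centre of the drawer's inner floor, moves with it; axes as the box's. 10 mm over the worktop; inner space x -82 to +82 mm, 190 mm wide (y); side walls 36 mm high from the floor, front panel 12 mm thick, its top 45 mm above the floor. 48 mm free height under the board: things in it must lie, not stand on end
- drawer_front (a point): middle of the outer face of the drawer's front panel (196 mm wide, 50 mm high), 30 mm over the worktop, moves with the drawer; push here or up to 40 mm to the right (-y) to shut. The small steel fork (catch) for the hook is on this face 45 mm to the left (+y)
- hook (a joint): steel hook bar at the box's front left corner, turning in the upright plane of the box's front about an axis along the box's x, rad: 0 = level, lying to the right in the catch on the drawer front; pi/2 = straight up; above that it leans out to the left (starts at 2.5 to 2.95); range 0 to 3.05. Stiff (0.08 N m): it stays where it is left
- hook_grip (a point): middle of the hook's finger knob, a steel pin 14 mm in diameter that sticks 34 mm out towards the robot (along -x of the box; this point is 17 mm from its end), 80 mm from the pivot. In the box frame it is at the pivot point + (0, -80 mm cos a, +80 mm sin a) for joint value a
- hook_pivot (a point): point on the hook's turning axis, abreast of the knob's middle (box frame x = -131, y = +111, z = 45 mm)
- dish: shallow white ceramic dish for the scraper, fixed, 78 mm (x) x 138 mm (y), 11 mm high, wall 4 mm; origin under its middle, its inner floor about 4 mm over the worktop. The scraper stands in it lengthwise
- scraper: scraper block: a grey base 36 mm (x) x 100 mm (y) x 14 mm, on it a wooden grip 24 mm (x) x 70 mm (y) up to 55 mm above the underside; 0.25 kg. Origin: centre of its underside, z up when it stands. Grip it across the 24 mm, from above
- rusk1: rusk (small hard slice of dry bread) 54 mm (x) x 34 mm (y) x 16 mm, about 30 g, origin at the centre of its underside; starts flat on the worktop; two or three are present
- rusk2: rusk (small hard slice of dry bread) 54 mm (x) x 34 mm (y) x 16 mm, about 30 g, origin at the centre of its underside; starts flat on the worktop; two or three are present
- rusk3: rusk (small hard slice of dry bread) 54 mm (x) x 34 mm (y) x 16 mm, about 30 g, origin at the centre of its underside; starts flat on the worktop; two or three are present
- chip1: crust chip, rigid, 24 x 18 x 12 mm, about 10 g, origin at the centre of its underside; starts on the board; three to five are present
- chip2: crust chip, rigid, 24 x 18 x 12 mm, about 10 g, origin at the centre of its underside; starts on the board; three to five are present
- chip3: crust chip, rigid, 24 x 18 x 12 mm, about 10 g, origin at the centre of its underside; starts on the board; three to five are present
- chip4: crust chip, rigid, 24 x 18 x 12 mm, about 10 g, origin at the centre of its underside; starts on the board; three to five are present
- chip5: crust chip, rigid, 24 x 18 x 12 mm, about 10 g, origin at the centre of its underside; starts on the board; three to five are present
- whisk: bystander, leave alone: steel balloon whisk lying on the worktop, 230 mm long, 60 mm high; origin under its middle
- funnel: bystander, leave alone: plastic funnel standing mouth down, 96 mm wide, 105 mm high; origin under its middle
- eggholder: bystander, leave alone: ceramic egg holder, a 100 x 150 x 22 mm slab with six empty hollows; origin under its middle
- mug: bystander, leave alone: ceramic mug, 80 mm wide, 90 mm high; origin under its middle
- mill: bystander, leave alone: turned dark wood pepper mill, 150 mm high; origin under its middle

How it is judged:
On the way, in this order (a step that is already met when the one before it is completed fails the run):
1. the scraper block pushes a chip ((contact force between scraper and chip1 above 0.02 N or contact force between scraper and chip2 above 0.02 N or contact force between scraper and chip3 above 0.02 N or contact force between scraper and chip4 above 0.02 N or contact force between scraper and chip5 above 0.02 N)).
2. all rusks and crust chips that are present lie in the drawer, which is still open (x of rusk1 in the frame of drawer_in between -0.088 and 0.088 m and y of rusk1 in the frame of drawer_in between -0.098 and 0.098 m and z of rusk1 in the frame of drawer_in between -0.006 and 0.046 m and x of rusk2 in the frame of drawer_in between -0.088 and 0.088 m and y of rusk2 in the frame of drawer_in between -0.098 and 0.098 m and z of rusk2 in the frame of drawer_in between -0.006 and 0.046 m and x of rusk3 in the frame of drawer_in between -0.088 and 0.088 m and y of rusk3 in the frame of drawer_in between -0.098 and 0.098 m and z of rusk3 in the frame of drawer_in between -0.006 and 0.046 m and x of chip1 in the frame of drawer_in between -0.088 and 0.088 m and y of chip1 in the frame of drawer_in between -0.098 and 0.098 m and z of chip1 in the frame of drawer_in between -0.006 and 0.046 m and x of chip2 in the frame of drawer_in between -0.088 and 0.088 m and y of chip2 in the frame of drawer_in between -0.098 and 0.098 m and z of chip2 in the frame of drawer_in between -0.006 and 0.046 m and x of chip3 in the frame of drawer_in between -0.088 and 0.088 m and y of chip3 in the frame of drawer_in between -0.098 and 0.098 m and z of chip3 in the frame of drawer_in between -0.006 and 0.046 m and x of chip4 in the frame of drawer_in between -0.088 and 0.088 m and y of chip4 in the frame of drawer_in between -0.098 and 0.098 m and z of chip4 in the frame of drawer_in between -0.006 and 0.046 m and x of chip5 in the frame of drawer_in between -0.088 and 0.088 m and y of chip5 in the frame of drawer_in between -0.098 and 0.098 m and z of chip5 in the frame of drawer_in between -0.006 and 0.046 m and value of joint drawer above 0.03 m), for 0.2 s.
3. the drawer is slid shut with all the bread in it (x of rusk1 in the frame of drawer_in between -0.088 and 0.088 m and y of rusk1 in the frame of drawer_in between -0.098 and 0.098 m and z of rusk1 in the frame of drawer_in between -0.006 and 0.046 m and x of rusk2 in the frame of drawer_in between -0.088 and 0.088 m and y of rusk2 in the frame of drawer_in between -0.098 and 0.098 m and z of rusk2 in the frame of drawer_in between -0.006 and 0.046 m and x of rusk3 in the frame of drawer_in between -0.088 and 0.088 m and y of rusk3 in the frame of drawer_in between -0.098 and 0.098 m and z of rusk3 in the frame of drawer_in between -0.006 and 0.046 m and x of chip1 in the frame of drawer_in between -0.088 and 0.088 m and y of chip1 in the frame of drawer_in between -0.098 and 0.098 m and z of chip1 in the frame of drawer_in between -0.006 and 0.046 m and x of chip2 in the frame of drawer_in between -0.088 and 0.088 m and y of chip2 in the frame of drawer_in between -0.098 and 0.098 m and z of chip2 in the frame of drawer_in between -0.006 and 0.046 m and x of chip3 in the frame of drawer_in between -0.088 and 0.088 m and y of chip3 in the frame of drawer_in between -0.098 and 0.098 m and z of chip3 in the frame of drawer_in between -0.006 and 0.046 m and x of chip4 in the frame of drawer_in between -0.088 and 0.088 m and y of chip4 in the frame of drawer_in between -0.098 and 0.098 m and z of chip4 in the frame of drawer_in between -0.006 and 0.046 m and x of chip5 in the frame of drawer_in between -0.088 and 0.088 m and y of chip5 in the frame of drawer_in between -0.098 and 0.098 m and z of chip5 in the frame of drawer_in between -0.006 and 0.046 m and value of joint drawer below 0.006 m), for 0.2 s.
4. the hook is swung level into its catch (value of joint drawer below 0.006 m and value of joint hook below 0.08 rad), for 0.2 s.
At the end, for the whole second after the job is handed in: Every rusk and chip present is inside the drawer, the drawer is shut to within 6 mm, the hook is within 0.08 rad of level in its catch, and the scraper stands upright, at rest, flat in its dish (within 30 mm of the dish's middle, tilt under 0.12 rad) (all of step 4 and x of rusk1 in the frame of drawer_in between -0.088 and 0.088 m and y of rusk1 in the frame of drawer_in between -0.098 and 0.098 m and z of rusk1 in the frame of drawer_in between -0.006 and 0.046 m and x of rusk2 in the frame of drawer_in between -0.088 and 0.088 m and y of rusk2 in the frame of drawer_in between -0.098 and 0.098 m and z of rusk2 in the frame of drawer_in between -0.006 and 0.046 m and x of rusk3 in the frame of drawer_in between -0.088 and 0.088 m and y of rusk3 in the frame of drawer_in between -0.098 and 0.098 m and z of rusk3 in the frame of drawer_in between -0.006 and 0.046 m and x of chip1 in the frame of drawer_in between -0.088 and 0.088 m and y of chip1 in the frame of drawer_in between -0.098 and 0.098 m and z of chip1 in the frame of drawer_in between -0.006 and 0.046 m and x of chip2 in the frame of drawer_in between -0.088 and 0.088 m and y of chip2 in the frame of drawer_in between -0.098 and 0.098 m and z of chip2 in the frame of drawer_in between -0.006 and 0.046 m and x of chip3 in the frame of drawer_in between -0.088 and 0.088 m and y of chip3 in the frame of drawer_in between -0.098 and 0.098 m and z of chip3 in the frame of drawer_in between -0.006 and 0.046 m and x of chip4 in the frame of drawer_in between -0.088 and 0.088 m and y of chip4 in the frame of drawer_in between -0.098 and 0.098 m and z of chip4 in the frame of drawer_in between -0.006 and 0.046 m and x of chip5 in the frame of drawer_in between -0.088 and 0.088 m and y of chip5 in the frame of drawer_in between -0.098 and 0.098 m and z of chip5 in the frame of drawer_in between -0.006 and 0.046 m and horizontal distance between scraper and dish below 0.03 m and height (world z) of scraper below 0.01 m and angle between scraper's own z axis and vertical below 0.12 rad and linear speed of scraper below 0.02 m/s); the robot touches nothing.
It fails at once if the fingers press on a chip that is still on the board ((contact force between the fingers and chip1 above 1 N and z of chip1 in the frame of board above -0.01 m) or (contact force between the fingers and chip2 above 1 N and z of chip2 in the frame of board above -0.01 m) or (contact force between the fingers and chip3 above 1 N and z of chip3 in the frame of board above -0.01 m) or (contact force between the fingers and chip4 above 1 N and z of chip4 in the frame of board above -0.01 m) or (contact force between the fingers and chip5 above 1 N and z of chip5 in the frame of board above -0.01 m)).
It fails at once if a bystander (whisk, funnel, egg holder, mug, pepper mill) is shifted by more than 3 cm (distance of any of whisk, funnel, eggholder, mug, mill from where it was at the start of the episode above 0.03 m).
Of rusk1, rusk2, rusk3 only 2 to 3 are there at a start; the rules pass over those that are not, and their reading is None.
Of chip1, chip2, chip3, chip4, chip5 only 3 to 5 are there at a start; the rules pass over those that are not, and their reading is None.
At some moment in a run one of rusk1, rusk2, rusk3 may be knocked a few centimetres aside while the robot is not near it.
Once in a run the grip may slacken for a moment while it holds something.
It also fails if it takes over 192 s, if anything falls off the work surface, if the arm or the gripper's body presses on something with over 40 N, if the wrist force passes 120 N, or if a joint passes its speed limit or range.

## Robot

A 6-joint arm with a two-finger parallel gripper is mounted at the origin on the work surface. World frame = base frame: x ahead of the robot, y to its left, z up, the work surface at z = 0. Lengths are in m, angles in rad, forces in N, time in s.
With the tool pointing down it reaches from about 0.35 to 0.725 m from the base axis. Payload 4.3 kg.
Tool frame: the origin (TCP) lies midway between the tips of the shut fingers; the grasp point (between the pads) lies 19 mm behind it; z points along the fingers, x is the direction in which the jaws open and shut, and the axes are right-handed (so a half turn about z gives the same grasp; the last joint's range is limited). The gripper opens to 85 mm and grips with 20 to 120 N. Pads are 22 mm wide; open, the fingers measure 114 mm over their backs; the gripper's body (76 mm by 85 mm) begins 54 mm behind the grasp point. The pads swing forward as they close: fully open they stand 13 mm farther back than shut.
Start: joints at [-1.331, 0.377, 0.081, 1.274, 0, 1.46], TCP at [0.197, -0.54, 0.231] pointing down, gripper open.
Joint ranges: [-2.72, 2.72], [-0.84, 1.66], [-1.02, 1.22], [-1.77, 2.12], [-1.37, 1.28], [-3.14, 3.14]. Speed limits (rad/s): [2.57, 2.57, 3.14, 3.14, 3.14, 3.14].

## Interface

Orientations are given as [roll, pitch, yaw] about the fixed x, y, z axes, in that order (R = Rz(yaw) Ry(pitch) Rx(roll)).
In Python, from plant import env gives the robot as it stands. Calls block until the motion is done:
- env.move_pose(position, orientation): joint-space move of the TCP to a pose.
- env.movel(position, rot=None, feed=0.15): straight line of the TCP; rot=None keeps the orientation; feed is the mean speed in m/s.
- env.move_joints(angles): joint-space move.
- env.set_gripper(opening): opening from 0.0 (shut) to 1.0 (fully open); the grip force is fixed at half the most; returns when the fingers have stopped.
- env.dwell(seconds).
- env.ik(position, orientation): joint angles nearest the present ones, or None.
- env.sense(): the state.
- env.camera(name): name is "side" or "top" or "wrist"; returns a dict with "image" (420x560x3 uint8, red, green, blue), "depth" (420x560 float32, m along the optical axis (not along the pixel's ray), 0 where there is no reading), "vertical_fov" (degrees; the focal length in pixels is half the picture's height over the tangent of half this angle, whatever the lens; pixels are square), "cx", "cy" (the principal point, pixels), "origin" and "orientation" of the camera in the world. Camera axes: x right, y down, z forward; pixel columns grow to the right and rows downward; lengths in m; the calibration is good to about 2 mm. A picture is of the moment at which its call begins.
A pose or a line that the arm cannot do raises env.IKError and nothing moves.
- env.job_done(): hands the job in, once; it reports no verdict.
The state is a dict: "time": time; "qpos": joint angles; "joint_vel": joint speeds; "joint_torque": joint torques, N m; "eef_pos": TCP position; "orientation": TCP orientation; "wrist_force": force on the tool from outside, world axes, zero at the start; "wrist_torque": the same for the moment, N m; "grip_width": opening from 0.0 (shut) to 1.0 (fully open).
Only numpy, scipy, OpenCV 4.12 (cv2) and the standard library are available. Lean on these libraries where they do the work, as an engineer would, in place of code of your own. Each camera call takes 0.05 s, during which the arm holds its last target.

## Working session

There is one attempt and no reset: what is moved stays moved. The work goes in short steps, each a Python script; the robot and the scene stay as the last script left them, time stands still between calls to the robot, and variables do not carry over. Pictures are saved under pics/ and viewed, and the job is handed in when it is done.

```bash
ls; mkdir -p pics; python3 - <<'E'
from plant import env
import cv2
for n in ("top","side","wrist"):
    c=env.camera(n); cv2.imwrite(f"pics/{n}0.png",c["image"][...,::-1])
    print(n,c["vertical_fov"],c["cx"],c["cy"],c["origin"],c["orientation"])
print(env.sense())
E
```

```text
pics
top 51.56304957900664 276.27025761689646 206.64931500884558 [ 0.25702751 -0.00773893  1.49582287] [-2.94010538e+00  1.00219297e-03 -1.60705014e+00]
side 56.604630084248505 285.6453814697591 209.83746199096632 [0.14643262 0.90466926 0.79741734] [-2.21094731  0.00809929 -2.74425654]
wrist 68.33562244412039 279.1163365742873 207.73035060192086 [ 0.26319921 -0.51547225  0.37380008] [ 2.85760251e+00  2.02238546e-03 -1.22045959e+00]
{'time': 0.15, 'qpos': array([-1.33130388e+00,  3.77941555e-01,  7.99468408e-02,  1.27444239e+00,
        7.47695803e-07,  1.46048831e+00]), 'joint_vel': array([ 0.00123811, -0.00244641,  0.00394631, -0.00162008, -0.00080761,
       -0.00059062]), 'joint_torque': array([ 1.27309180e-03, -4.64034426e+01,  2.70171189e+01,  1.38812925e-02,
       -1.22329116e-04,  2.53782105e-06]), 'eef_pos': array([ 0.1969371 , -0.53967459,  0.23055455]), 'orientation': array([-3.14141129e+00,  1.63072758e-03, -1.22099572e+00]), 'wrist_force': array([-0.43346909,  0.39423938, -0.35646714]), 'wrist_torque': array([0.01647885, 0.01700301, 0.01204629]), 'grip_width': 0.999451848867634}
```

View pics/top0.png

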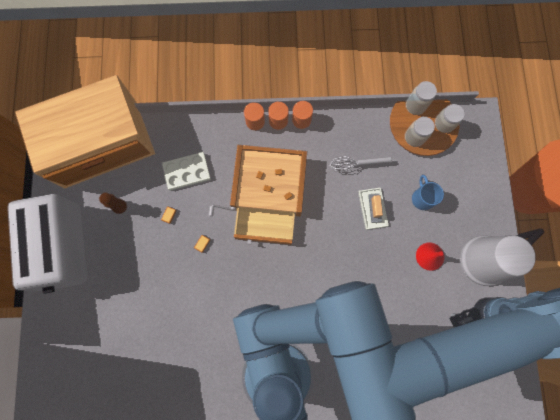

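View pics/side0.png

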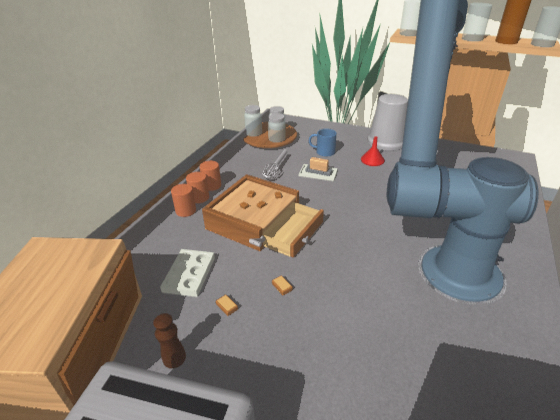

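View pics/wrist0.png

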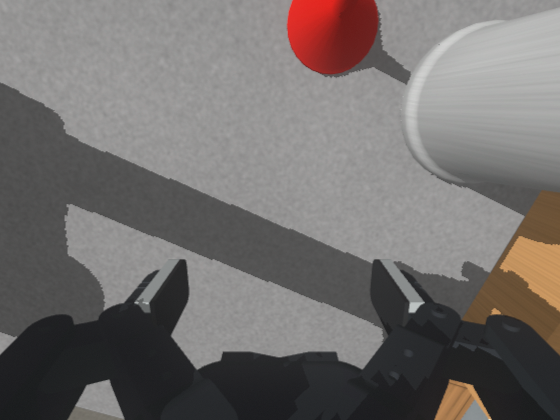

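The top view shows two rusks at (169,215) and (202,244), four chips on the board near (260–289,172–196), the scraper in its dish at (376,208), and the knob at about (211,210). Next I'll write helpers and get coarse positions.

```bash
cat > h.py <<'E'
from plant import env
import numpy as np, cv2
from scipy.spatial.transform import Rotation as R
def cam(n,save=None):
    c=env.camera(n); c["f"]=210/np.tan(np.radians(c["vertical_fov"])/2)
    c["R"]=R.from_euler("xyz",c["orientation"]).as_matrix()
    if save: cv2.imwrite(f"pics/{save}.png",c["image"][...,::-1])
    return c
def ray(c,u,v):
    u=np.asarray(u,float);v=np.asarray(v,float)
    d=np.stack([(u-c["cx"])/c["f"],(v-c["cy"])/c["f"],np.ones_like(u)],-1)
    return d@c["R"].T
def onz(c,u,v,z):
    d=ray(c,u,v); t=(z-c["origin"][2])/d[...,2]
    return np.asarray(c["origin"])+d*t[...,None]
def pts(c):
    v,u=np.mgrid[0:420,0:560]
    return np.asarray(c["origin"])+ray(c,u,v)*c["depth"][...,None]
def proj(c,p):
    q=(np.asarray(p)-c["origin"])@c["R"]
    return q[...,0]/q[...,2]*c["f"]+c["cx"], q[...,1]/q[...,2]*c["f"]+c["cy"]
E
python3 - <<'E'
from h import *
c=cam("top")
for n,u,v,z in [("r1",169,215,.016),("r2",202,244,.016),("c",260,175,.082),("c",279,172,.082),("c",267,188,.082),("c",289,196,.082),("TL",240,147,.082),("TR",307,150,.082),("FL",233,206,.082),("FR",301,212,.082),("knob",211,210,.07),("dish",374,209,.01),("whisk",360,162,.03),("mug",427,194,.09),("egg",187,171,.02),("mill",112,203,.1)]:
    print(n,onz(c,u,v,z).round(3), pts(c)[v,u].round(3))
x=cv2.resize(c["image"][100:280,140:440],(750,450),interpolation=cv2.INTER_CUBIC); cv2.imwrite("pics/topz.png",x[...,::-1])
E
```

```text
r1 [0.543 0.355 0.016] [0.544 0.356 0.011]
r2 [0.438 0.241 0.016] [0.439 0.241 0.013]
c [0.656 0.034 0.082] [0.656 0.034 0.082]
c [ 0.665 -0.03   0.082] [ 0.663 -0.03   0.086]
c [0.611 0.012 0.082] [0.611 0.012 0.079]
c [ 0.58  -0.061  0.082] [ 0.581 -0.061  0.081]
TL [0.758 0.099 0.082] [0.757 0.099 0.084]
TR [ 0.739 -0.129  0.082] [ 0.768 -0.136 -0.004]
FL [0.553 0.127 0.082] [0.556 0.128 0.068]
FR [ 0.525 -0.098  0.082] [ 0.526 -0.098  0.075]
knob [0.545 0.202 0.07 ] [0.538 0.197 0.102]
dish [ 0.54  -0.357  0.01 ] [ 0.532 -0.348  0.05 ]
whisk [ 0.706 -0.317  0.03 ] [ 0.704 -0.316  0.036]
mug [ 0.569 -0.518  0.09 ] [ 0.586 -0.547  0.01 ]
egg [0.698 0.293 0.02 ] [0.698 0.293 0.019]
mill [0.574 0.522 0.1  ] [0.572 0.519 0.107]
```

View pics/topz.png

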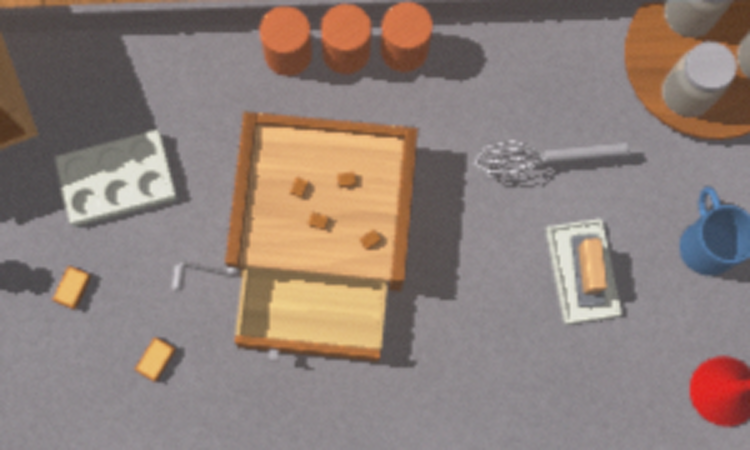

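```bash
python3 - <<'E'
from h import *
for p in [(0.58,0,0.42),(0.55,0,0.40),(0.5,0,0.4),(0.55,0,.35),(.5,.3,.3),(.5,-.3,.3)]:
    for y in (-1.5708,1.5708):
        print(p,y,env.ik(p,[np.pi,0,y]))
env.move_pose([.55,0,.40],[np.pi,0,-1.5708])
cam("wrist","w1"); cam("top","t1")
print(env.sense()["time"])
E
```

```text
(0.58, 0, 0.42) -1.5708 [-0.10935576  0.46268502  0.70768412  1.81579543  0.          3.03224057]
(0.58, 0, 0.42) 1.5708 [-0.10935576  0.46268502  0.70768412  1.81579543  0.         -0.10935943]
(0.55, 0, 0.4) -1.5708 [-0.11534652  0.36151539  0.49577438  1.70505532  0.          3.02624981]
(0.55, 0, 0.4) 1.5708 [-0.11534652  0.36151539  0.49577438  1.70505532  0.         -0.11535019]
(0.5, 0, 0.4) -1.5708 [-0.12694064  0.24414472  0.33172026  1.65837186  0.          3.01465568]
(0.5, 0, 0.4) 1.5708 [-0.12694064  0.24414472  0.33172026  1.65837186  0.         -0.12694432]
(0.55, 0, 0.35) -1.5708 [-0.11534652  0.33154391  0.32010821  1.55936062  0.          3.02624981]
(0.55, 0, 0.35) 1.5708 [-0.11534652  0.33154391  0.32010821  1.55936062  0.         -0.11535019]
(0.5, 0.3, 0.3) -1.5708 [ 0.43164653  0.3924104   0.27953037  1.45791629  0.         -2.70994245]
(0.5, 0.3, 0.3) 1.5708 [0.43164653 0.3924104  0.27953037 1.45791629 0.         0.43164286]
(0.5, -0.3, 0.3) -1.5708 [-0.64919247  0.3924104   0.27953037  1.45791629  0.          2.49240386]
(0.5, -0.3, 0.3) 1.5708 [-0.64919247  0.3924104   0.27953037  1.45791629  0.         -0.64919614]
2.675
```

View pics/w1.png

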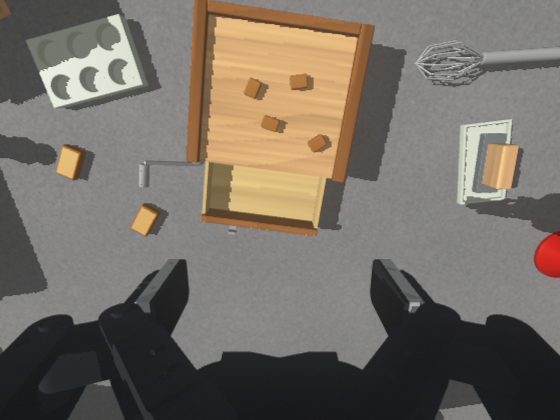

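View pics/t1.png

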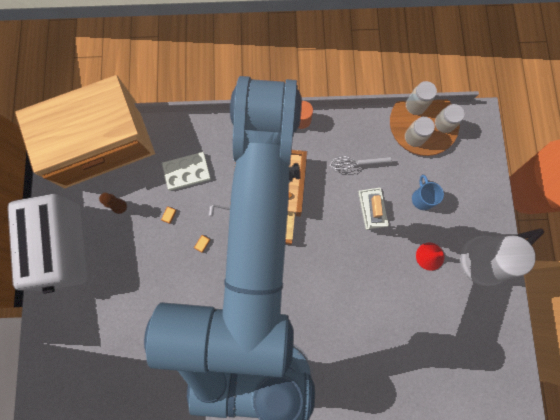

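The wrist view is clear. It shows four chips at (254,88), (300,82), (271,124) and (318,143), two rusks at (70,162) and (145,219), the knob at (144,173), the catch at (232,229) and the scraper at (497,165). No third rusk shows in either view. Now the precise measurement.

```bash
cat > meas.py <<'E'
from h import *
def blob(mask,mn=30):
    n,l,s,_=cv2.connectedComponentsWithStats(mask.astype(np.uint8)); 
    return [l==i for i in range(1,n) if s[i,4]>=mn]
def rect(p):
    (cx,cy),(w,h),a=cv2.minAreaRect((p[:,:2]*1000).astype(np.float32))
    if w<h: w,h,a=h,w,a+90
    return np.array([cx,cy])/1000,w,h,((a+90)%180)-90   # angle of long axis in world, deg
E
python3 - <<'E'
from meas import *
c=cam("wrist"); P=pts(c); im=c["image"]; hsv=cv2.cvtColor(im,cv2.COLOR_RGB2HSV)
np.savez("w1.npz",P=P,im=im)
bread=(hsv[...,0]<20)&(hsv[...,1]>110)
v,u=np.mgrid[0:420,0:560]
# rusks on table
m=bread&(P[...,2]<.03)&(P[...,2]>.003)&(u<185)&(v>130)&(v<250)
for b in blob(m):
    vv,uu=np.where(b&(P[...,2]>.012)); q=P[b]; t=q[q[:,2]>.012]
    print("rusk",len(vv),uu.mean().round(1),vv.mean().round(1),rect(onz(c,uu,vv,.016)),"depth z",t[:,2].mean().round(4))
# box wall tops
m=(P[...,2]>.078)&(P[...,2]<.088)&(u>180)&(u<385)&(v<190)
bs=sorted(blob(m),key=lambda b:-b.sum())
for b in bs[:8]:
    vv,uu=np.where(b); print("wall/chip",b.sum(),rect(onz(c,uu,vv,.082)),P[b][:,2].mean().round(4),(uu.min(),uu.max(),vv.min(),vv.max()))
E
```

```text
rusk 512 69.6 162.9 (array([0.54725336, 0.35681284]), 54.136234283447266, 35.24384689331055, -24.683128356933594) depth z 0.0166
rusk 538 144.3 219.7 (array([0.44365567, 0.24102211]), 55.387840270996094, 33.684722900390625, -31.27804183959961) depth z 0.0167
wall/chip 6174 (array([0.64810925, 0.00525307]), 239.3053741455078, 213.29737854003906, 82.248046875) 0.0824 (np.int64(186), np.int64(374), np.int64(0), np.int64(181))
wall/chip 240 (array([ 0.66862769, -0.02773109]), 23.541282653808594, 18.06141471862793, -88.58908021450043) 0.0824 (np.int64(290), np.int64(307), np.int64(74), np.int64(88))
wall/chip 240 (array([0.65998291, 0.03634437]), 23.827749252319336, 18.09684944152832, -24.656097412109375) 0.0823 (np.int64(244), np.int64(261), np.int64(77), np.int64(98))
wall/chip 212 (array([0.61253778, 0.01223985]), 23.53526496887207, 17.811710357666016, 70.12911224365234) 0.0823 (np.int64(261), np.int64(279), np.int64(115), np.int64(131))
wall/chip 205 (array([ 0.58488916, -0.05618376]), 23.828123092651367, 18.266517639160156, -56.061527252197266) 0.0823 (np.int64(308), np.int64(326), np.int64(134), np.int64(151))
```

```bash
cat >> meas.py <<'E'
YAW=np.radians(-7.75); BC=np.array([.6481,.0053])
Rb=np.array([[np.cos(YAW),-np.sin(YAW)],[np.sin(YAW),np.cos(YAW)]])
def tobox(p): return (np.asarray(p)[...,:2]-BC)@Rb
def tow(x,y,z=None):
    p=BC+Rb@np.array([x,y]); return p if z is None else np.array([p[0],p[1],z])
E
python3 - <<'E'
from meas import *
c=cam("wrist"); P=pts(c); im=c["image"]; hsv=cv2.cvtColor(im,cv2.COLOR_RGB2HSV)
for p in [(.6686,-.0277),(.66,.0363),(.6125,.0122),(.5849,-.0562)]: print("chip",tobox(p).round(4))
v,u=np.mgrid[0:420,0:560]
def q(name,m,z):
    for b in blob(m):
        vv,uu=np.where(b); o=rect(onz(c,uu,vv,z)); print(name,b.sum(),o,"box",tobox(o[0]).round(4),P[b][:,2].mean().round(4))
q("griptop",(P[...,2]>.05)&(P[...,2]<.065)&(u>450)&(u<530)&(v>100)&(v<220),.059)
q("dishrim",(P[...,2]>.008)&(P[...,2]<.0145)&(u>440)&(u<530)&(v>100)&(v<220)&(hsv[...,1]<60),.011)
q("base",(P[...,2]>.0155)&(P[...,2]<.021)&(u>440)&(u<530)&(v>100)&(v<220),.018)
q("front",(P[...,2]>.051)&(P[...,2]<.058)&(u>190)&(u<340)&(v>165)&(v<245),.055)
q("knob",(P[...,2]>.07)&(u>125)&(u<160)&(v>150)&(v<200),.085)
q("catch",(P[...,2]>.02)&(u>222)&(u<242)&(v>224)&(v<240)&(hsv[...,1]<60),.04)
b=(P[...,2]>.05)&(u>130)&(u<200)&(v>150)&(v<200)
pp=P[b]; print(np.c_[tobox(pp),pp[:,2]][::12].round(3))
E
```

```text
chip [ 0.0248 -0.0299]
chip [0.0076 0.0323]
chip [-0.0362  0.002 ]
chip [-0.0543 -0.0695]
griptop 814 (array([ 0.54608051, -0.35599207]), 69.72929382324219, 29.80931282043457, 1.5277924537658691) box [-0.0524 -0.3717] 0.0583
dishrim 634 (array([ 0.54516608, -0.35348718]), 138.39161682128906, 80.77613830566406, 6.705171585083008) box [-0.0536 -0.3694] 0.0112
dishrim 145 (array([ 0.54439819, -0.34263147]), 98.0650405883789, 6.014856338500977, 2.033175230026245) box [-0.0558 -0.3587] 0.0111
base 570 (array([ 0.54520416, -0.35876791]), 100.01007843017578, 38.32200622558594, 1.6131412982940674) box [-0.0529 -0.3746] 0.0184
front 846 (array([0.44834076, 0.03236026]), 195.19491577148438, 13.48635196685791, 82.26397705078125) box [-2.016e-01 -1.000e-04] 0.0552
knob 293 (array([0.5397804 , 0.19315916]), 41.33909225463867, 27.92743492126465, -7.2330169677734375) box [-0.1327  0.1715] 0.0983
catch 60 (array([0.43400491, 0.08030711]), 15.204591751098633, 13.166345596313477, -10.121421813964844) box [-0.2223  0.0455] 0.0452
[[-0.092  0.118  0.084]
 [-0.09   0.102  0.077]
 [-0.091  0.102  0.083]
 
[... 451 characters left out ...]
93]
 [-0.115  0.155  0.083]
 [-0.114  0.141  0.072]
 [-0.114  0.126  0.062]
 [-0.113  0.11   0.054]
 [-0.117  0.169  0.093]
 [-0.116  0.155  0.084]
 [-0.116  0.141  0.073]
 [-0.115  0.126  0.063]
 [-0.119  0.18   0.099]
 [-0.117  0.129  0.063]
 [-0.117  0.113  0.053]
 [-0.12   0.169  0.093]
 [-0.124  0.181  0.096]
 [-0.125  0.179  0.097]
 [-0.125  0.175  0.1  ]
 [-0.126  0.172  0.099]
 [-0.128  0.171  0.095]
 [-0.13   0.169  0.092]
 [-0.133  0.178  0.099]
 [-0.134  0.174  0.101]
 [-0.135  0.172  0.099]
 [-0.137  0.17   0.097]
 [-0.139  0.169  0.092]
 [-0.142  0.178  0.099]
 [-0.143  0.175  0.099]
 [-0.145  0.173  0.097]
 [-0.146  0.171  0.096]
 [-0.148  0.169  0.092]
 [-0.026 -0.01   0.543]]
```

Box yaw is −7.75° with its centre at (0.648, 0.005), and the drawer is about 105 mm open. I'll move the rusks first.

```bash
cat >> meas.py <<'E'
D=np.radians
def go(p,yaw,**k): env.move_pose(list(p),[np.pi,0,D(yaw)])
def st(t=""):
    s=env.sense(); print(t,"t%.1f"%s["time"],s["eef_pos"].round(4),"w%.3f"%s["grip_width"],"F",s["wrist_force"].round(1)); return s
E
python3 - <<'E'
from meas import *
go((.4437,.241,.10),58.7); env.set_gripper(.7)
c=cam("wrist","w2")
env.movel([.4437,.241,.003],feed=.12); env.set_gripper(0); st("grip")
env.movel([.4437,.241,.13],feed=.2); st("up")
E
```

```text
grip t6.3 [0.4447 0.2414 0.0041] w0.375 F [-0.9 -1.3  5.3]
up t7.1 [0.443  0.2407 0.129 ] w0.377 F [ 0.1  0.2 -0.9]
```

View pics/w2.png

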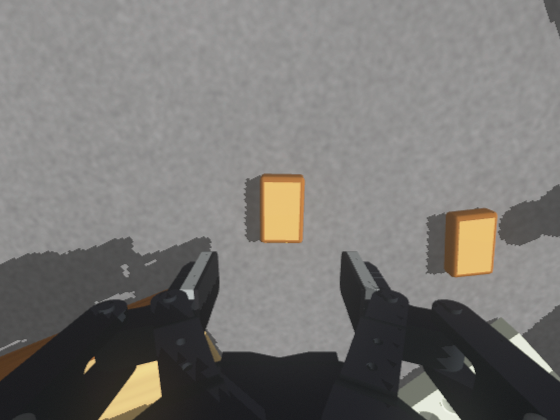

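The picture shows rusk 2 centred between the fingers at (282,208). The grip width of 0.377 matches 34 mm. Placing it, then going for rusk 1.

```bash
python3 - <<'E'
from meas import *
a=tow(-.16,-.048)
go((*a,.13),82.25); s=st("over")
assert s["grip_width"]>.3
env.movel([*a,.02],feed=.12); st("down"); env.set_gripper(.55); env.movel([*a,.13],feed=.2)
r=(.5473,.3568)
go((*r,.10),65.3); env.set_gripper(.7); c=cam("wrist","w3"); cam("top","t3"); st()
P=pts(c); hsv=cv2.cvtColor(c["image"],cv2.COLOR_RGB2HSV); v,u=np.mgrid[0:420,0:560]
for b in blob((hsv[...,0]<22)&(hsv[...,1]>110)&(P[...,2]>.011)&(P[...,2]<.02)&(v<270),300):
    vv,uu=np.where(b);print(rect(onz(c,uu,vv,.016)))
E
```

```text
over t8.2 [ 0.4824 -0.02    0.1291] w0.375 F [-0.7 -0.  -0.5]
down t9.2 [ 0.4838 -0.0206  0.0206] w0.379 F [ 0.1 -0.  -0.4]
 t12.0 [0.5476 0.3563 0.1002] w0.697 F [-0.5 -0.5 -0. ]
(array([0.56437567, 0.52209406]), 34.36967849731445, 12.059078216552734, -56.05046463012695)
(array([0.54568347, 0.35999438]), 52.959957122802734, 33.09928894042969, -24.589599609375)
```

View pics/w3.png

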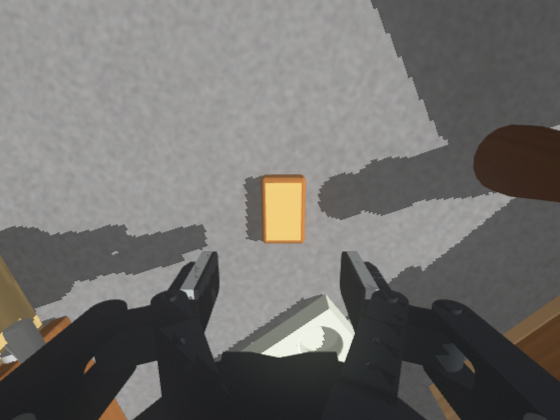

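View pics/t3.png

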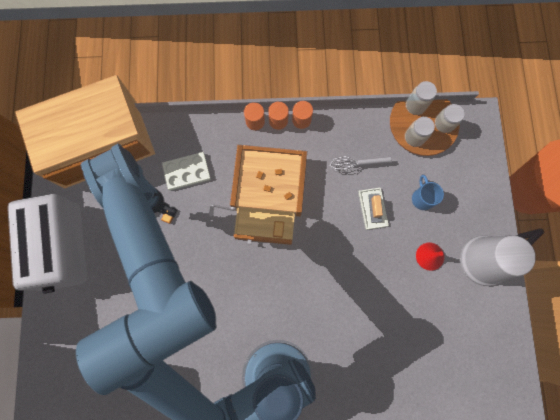

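```bash
python3 - <<'E'
from meas import *
c=cam("top"); P=pts(c)
for u,v in [(60,115),(120,100),(80,140),(60,170),(100,165),(120,185),(145,200),(70,185),(145,150),(85,170)]: print(u,v,P[v,u].round(3))
E
```

```text
60 115 [0.842 0.659 0.204]
120 100 [0.889 0.472 0.198]
80 140 [0.758 0.593 0.198]
60 170 [0.668 0.659 0.18 ]
100 165 [0.548 0.365 0.591]
120 185 [0.495 0.312 0.614]
145 200 [0.464 0.263 0.601]
70 185 [0.666 0.709 0.006]
145 150 [0.762 0.426 0.073]
85 170 [0.536 0.394 0.597]
```

The wrist is high and clear of the cabinet (200 mm tall, at x > 0.66). Picking rusk 1.

```bash
python3 - <<'E'
from meas import *
r=(.547,.358)
env.movel([*r,.003],feed=.12); env.set_gripper(0); st("grip")
env.movel([*r,.15],feed=.2); s=st("up")
assert s["grip_width"]>.3
a=tow(-.16,.048)
go((*a,.15),82.25); s=st("over")
assert s["grip_width"]>.3
env.movel([*a,.02],feed=.12); st("down"); env.set_gripper(.55); env.movel([*a,.15],feed=.2)
# go look at the scraper
go((.545,-.357,.16),-88.5); env.set_gripper(.6); c=cam("wrist","w4"); cam("top","t4"); st()
P=pts(c); v,u=np.mgrid[0:420,0:560]
for n,lo,hi,z in (("grip",.053,.064,.059),("base",.0155,.022,.018),("rim",.008,.0145,.011)):
  for b in blob((P[...,2]>lo)&(P[...,2]<hi)&(v<330),150):
    vv,uu=np.where(b);print(n,b.sum(),rect(onz(c,uu,vv,z)),P[b][:,2].mean().round(4))
E
```

```text
grip t13.4 [0.5481 0.3586 0.0045] w0.379 F [-0.1 -0.5  5.4]
up t14.3 [0.5461 0.3575 0.1485] w0.379 F [-0.2 -1.4 -0.9]
over t15.4 [0.4963 0.075  0.1497] w0.376 F [ 0.3  0.1 -0.7]
down t16.6 [0.4968 0.0745 0.0207] w0.375 F [-1.1 -0.2  0.1]
 t20.0 [ 0.5452 -0.3567  0.1601] w0.602 F [ 0.1  0.2 -0.2]
grip 173 (array([ 0.64138647, -0.51964557]), 11.607391357421875, 10.911650657653809, -16.365982055664062) 0.0592
grip 691 (array([ 0.57837286, -0.50607092]), 75.40467834472656, 31.245988845825195, -13.701576232910156) 0.0586
grip 1108 (array([ 0.56662134, -0.55508636]), 72.32937622070312, 36.1973991394043, -14.084381103515625) 0.0586
grip 2367 (array([ 0.54589825, -0.35977908]), 69.15054321289062, 23.76381492614746, 1.5491904020309448) 0.0594
base 768 (array([ 0.59228821, -0.10708913]), 134.78085327148438, 7.521895408630371, -7.930961608886719) 0.0185
base 302 (array([ 0.58567511, -0.50777878]), 91.01455688476562, 26.749359130859375, -11.248870849609375) 0.0191
base 1411 (array([ 0.54520148, -0.35986679]), 98.5313720703125, 35.95402526855469, 1.548348307609558) 0.0187
base 325 (array([ 0.56457941, -0.56319238]), 58.856807708740234, 17.0673828125, -13.194541931152344) 0.0189
rim 1211 (array([ 0.61395435, -0.11102345]), 178.75128173828125, 7.590237140655518, -7.928138732910156) 0.0113
rim 1958 (array([ 0.54470245, -0.35424805]), 138.26254272460938, 78.16109466552734, 6.791144371032715) 0.0115
rim 249 (array([ 0.57820862, -0.50578418]), 73.5355224609375, 26.259605407714844, -12.789222717285156) 0.0113
rim 269 (array([ 0.56419397, -0.56448114]), 51.536521911621094, 14.283020973205566, -14.121147155761719) 0.0114
rim 150 (array([ 0.45387976, -0.06930972]), 56.37776184082031, 5.171489715576172, -12.607994079589844) 0.0104
```

View pics/w4.png

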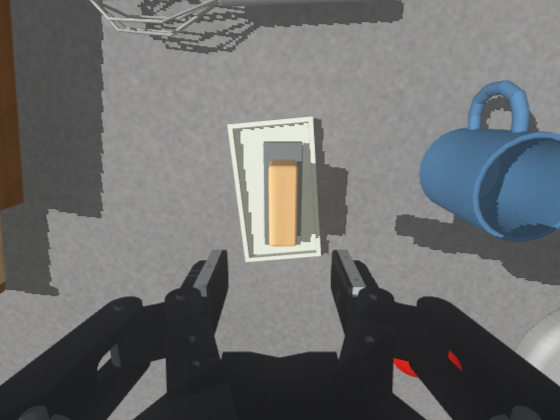

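View pics/t4.png

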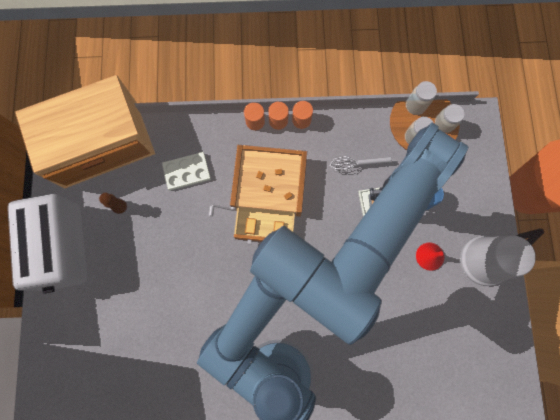

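Both rusks lie in the drawer at (251,226) and (279,227). In the wrist view the scraper stands in its dish at (283,200), centre (0.545, −0.360), axis 1.5°. Checking reach, then gripping the scraper.

```bash
python3 - <<'E'
from meas import *
for x in (.06,.064,.068,.072): print(x,[env.ik([*tow(x,.003),z],[np.pi,0,D(-7.75)]) is not None for z in (.09,.098,.14,.16)])
p=(.5452,-.3598)
env.movel([*p,.030],feed=.12); s0=st("pre"); env.set_gripper(0); s=st("grip")
env.movel([*p,.12],feed=.1); st("up")
c=cam("wrist","w5")
E
```

```text
0.06 [True, True, True, True]
0.064 [True, True, True, True]
0.068 [True, True, True, True]
0.072 [True, True, True, True]
pre t21.2 [ 0.5459 -0.3603  0.031 ] w0.599 F [-0.7  0.   0.2]
grip t21.6 [ 0.5458 -0.3602  0.031 ] w0.268 F [-0.8  0.9  4.6]
up t22.6 [ 0.5446 -0.3593  0.119 ] w0.269 F [-0.   0.8 -2.3]
```

View pics/w5.png

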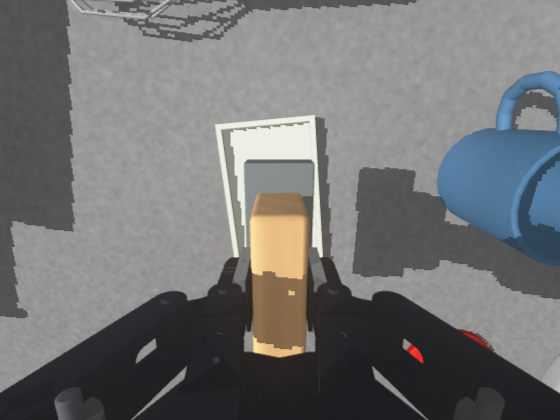

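The scraper is held square at width 0.269, with its weight registering. Moving over the board for wipe pass A.

```bash
python3 - <<'E'
from meas import *
env.movel([.545,-.36,.19],feed=.2)
a=tow(.068,.003)
go((*a,.18),-7.75); s=st("over"); assert s["grip_width"]>.2
env.movel([*a,.115],feed=.12); st(); c=cam("side","s6"); 
env.movel([*a,.0985],feed=.05); s=st("down")
cam("wrist","w6")
x=cv2.resize(c["image"][150:270,180:340],(800,600),interpolation=cv2.INTER_CUBIC); cv2.imwrite("pics/s6z.png",x[...,::-1])
E
```

```text
over t24.7 [ 0.7156 -0.0023  0.1797] w0.271 F [-0.6 -0.3 -2.3]
 t25.4 [ 0.7162 -0.0014  0.1157] w0.271 F [-0.1  0.1 -1.4]
down t25.9 [ 0.7155 -0.0008  0.098 ] w0.271 F [ 0.4 -0.4 -1.9]
```

View pics/s6z.png

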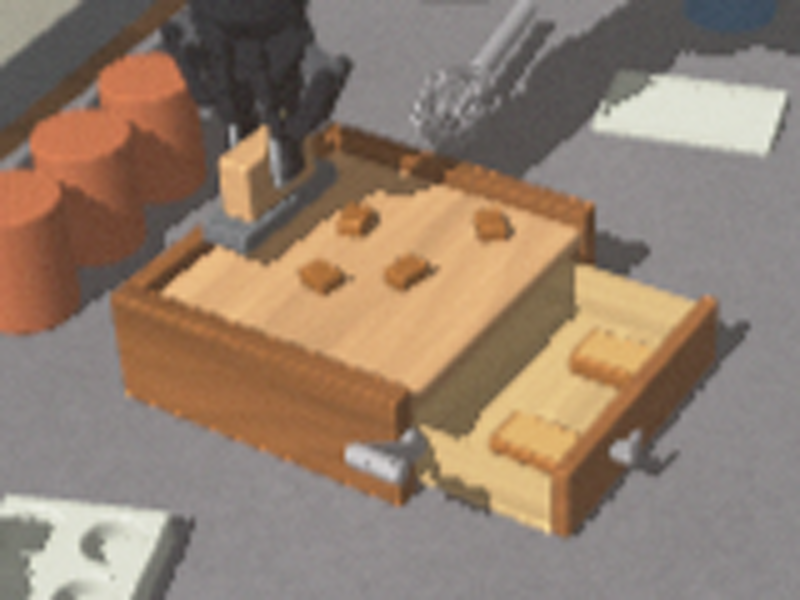

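View pics/w6.png

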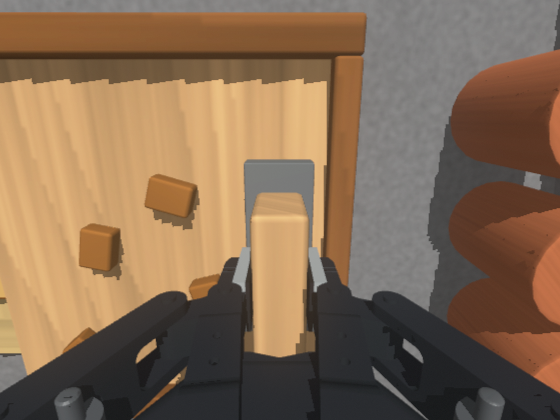

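The scraper stands square behind all the chips: base at (279,190) in the wrist view, clear of the back wall, with the front chip at (172,195). Wiping.

```bash
python3 - <<'E'
from meas import *
for x in (.02,-.03,-.07,-.103):
    env.movel([*tow(x,.003),.0985],feed=.06); st(x)
cam("wrist","w7"); cam("side","s7")
env.movel([*tow(-.09,.003),.099],feed=.06)
env.movel([*tow(-.09,.003),.15],feed=.12); st()
c=cam("side"); x=cv2.resize(c["image"][150:270,180:340],(800,600),interpolation=cv2.INTER_CUBIC); cv2.imwrite("pics/s7z.png",x[...,::-1])
E
```

```text
0.02 t26.9 [0.6687 0.0055 0.0986] w0.268 F [ 0.3 -0.2 -2.8]
-0.03 t27.9 [0.6192 0.0122 0.0986] w0.267 F [-0.7 -0.2 -2.8]
-0.07 t28.7 [0.5795 0.0177 0.0986] w0.272 F [ 0.1  0.4 -2.2]
-0.103 t29.4 [0.5468 0.0222 0.0987] w0.268 F [ 0.2  0.  -1.4]
 t30.4 [0.5591 0.0204 0.1497] w0.271 F [ 0.6  0.1 -2.3]
```

View pics/s7z.png

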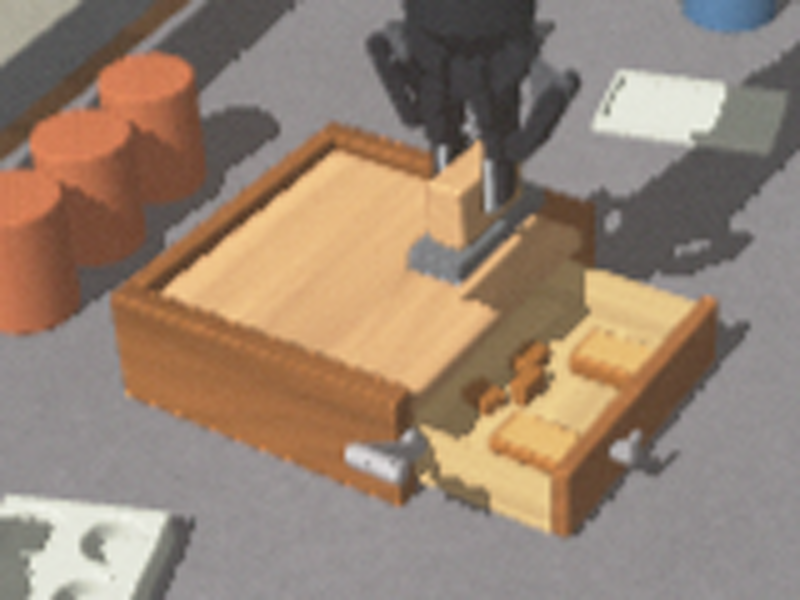

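View pics/w7.png

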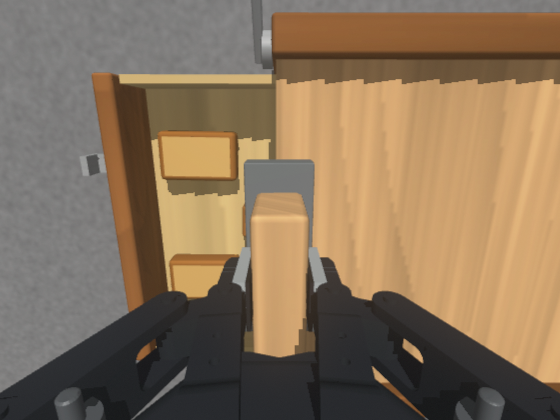

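Three chips are in the drawer at about (490,395), (527,385) and (532,352) in the zoomed side view. Pass B is for the fourth; I'll check where it is first.

```bash
python3 - <<'E'
from meas import *
env.movel([*tow(.02,-.046),.15],feed=.15); st()
c=cam("side"); x=cv2.resize(c["image"][150:270,180:340],(800,600),interpolation=cv2.INTER_CUBIC); cv2.imwrite("pics/s8z.png",x[...,::-1])
P=pts(c); hsv=cv2.cvtColor(c["image"],cv2.COLOR_RGB2HSV)
B=tobox(P); m=(P[...,2]>.074)&(P[...,2]<.09)&(abs(B[...,1])<.098)&(B[...,0]<.03)&(B[...,0]>-.13)
for b in blob(m,5): print(b.sum(),B[b].mean(0).round(4),np.ptp(B[b],axis=0))
E
```

```text
t31.4 [ 0.6609 -0.0426  0.1495] w0.267 F [ 0.1 -0.  -2.2]
32 [-0.0575 -0.0645] [0.02462844 0.02860376]
```

View pics/s8z.png

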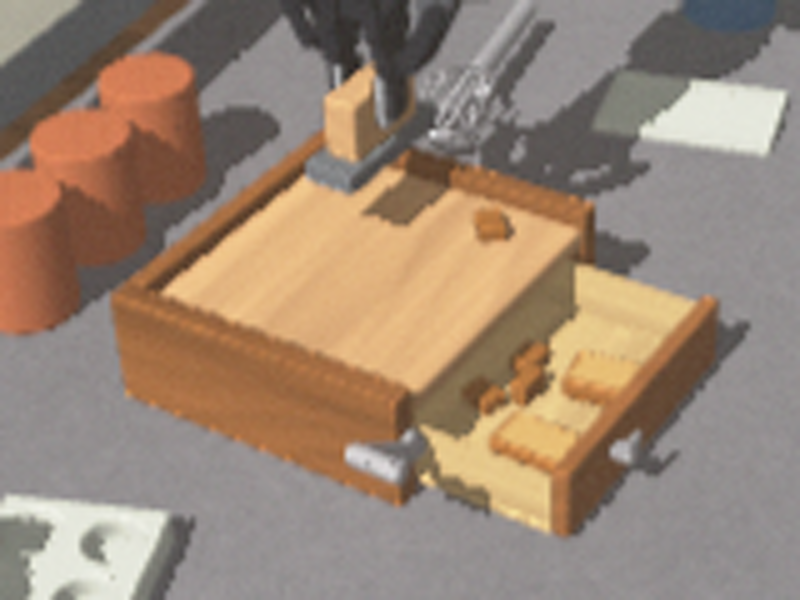

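Chip 4 hasn't moved and is at (490,225). The right-hand rusk shifted slightly but is still in the drawer. Wiping pass B.

```bash
python3 - <<'E'
from meas import *
y=-.045
env.movel([*tow(.0,y),.115],feed=.12);env.movel([*tow(.0,y),.0985],feed=.05); st("down")
for x in (-.05,-.08,-.104):
    env.movel([*tow(x,y),.0985],feed=.06); st(x)
env.movel([*tow(-.09,y),.099],feed=.06)
env.movel([*tow(-.09,y),.19],feed=.15); st()
c=cam("side"); x=cv2.resize(c["image"][150:270,180:340],(800,600),interpolation=cv2.INTER_CUBIC); cv2.imwrite("pics/s9z.png",x[...,::-1])
E
```

```text
down t32.5 [ 0.6418 -0.0393  0.0981] w0.273 F [-0.6  0.1 -2.1]
-0.05 t33.4 [ 0.5929 -0.0326  0.0986] w0.270 F [-0.6 -1.  -3.4]
-0.08 t34.1 [ 0.563  -0.0285  0.0986] w0.268 F [-0.2 -0.1 -1.7]
-0.104 t34.6 [ 0.5391 -0.0253  0.0987] w0.268 F [-0.1 -0.4 -2.4]
 t35.8 [ 0.5522 -0.027   0.1892] w0.271 F [-0.3  0.6 -2.3]
```

View pics/s9z.png

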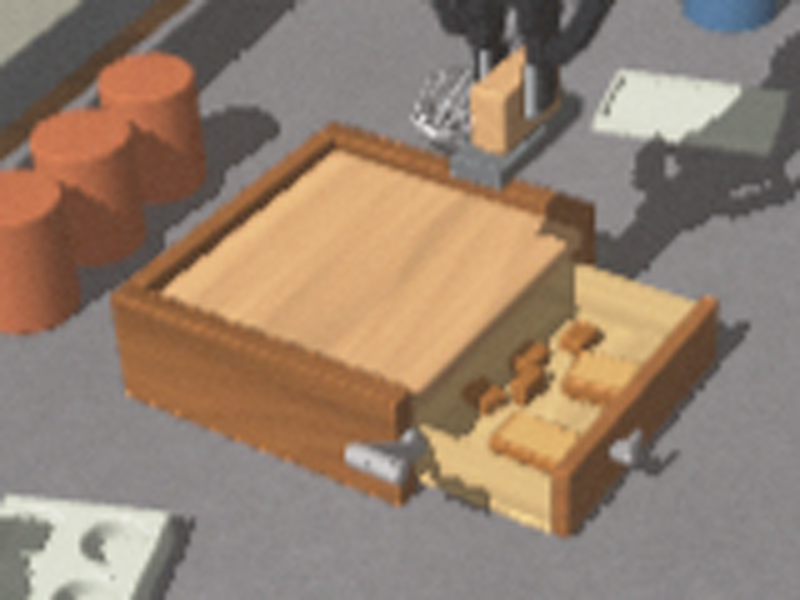

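The board is clean and all four chips are in the drawer. Returning the scraper.

```bash
python3 - <<'E'
from meas import *
p=(.5447,-.3542)
go((*p,.17),-83.2); s=st("over"); assert s["grip_width"]>.2
env.movel([*p,.06],feed=.12); env.movel([*p,.0305],feed=.04); st("down")
env.set_gripper(.6); st("open"); env.movel([*p,.16],feed=.15)
c=cam("wrist","w10"); P=pts(c); v,u=np.mgrid[0:420,0:560]
for n,lo,hi,z in (("grip",.053,.064,.059),("base",.0155,.022,.018),("rim",.008,.0145,.011)):
  for b in blob((P[...,2]>lo)&(P[...,2]<hi)&(v<270)&(v>90)&(u>200)&(u<350),150):
    vv,uu=np.where(b);print(n,b.sum(),rect(onz(c,uu,vv,z)),P[b][:,2].mean().round(4))
E
```

```text
over t37.1 [ 0.5449 -0.353   0.1698] w0.270 F [-0.4 -0.3 -2.4]
down t39.0 [ 0.544  -0.3537  0.031 ] w0.269 F [-2.9  2.4  5.6]
open t39.4 [ 0.5449 -0.3543  0.0304] w0.595 F [ 0.4  0.  -0.3]
grip 2363 (array([ 0.54407831, -0.35381644]), 69.12083435058594, 23.638118743896484, 6.3484930992126465) 0.0594
base 1463 (array([ 0.54360944, -0.35390787]), 99.1966552734375, 35.952720642089844, 6.868851661682129) 0.0186
rim 1929 (array([ 0.54436572, -0.35427991]), 137.61656188964844, 78.1712875366211, 6.756864547729492) 0.0114
```

View pics/w10.png

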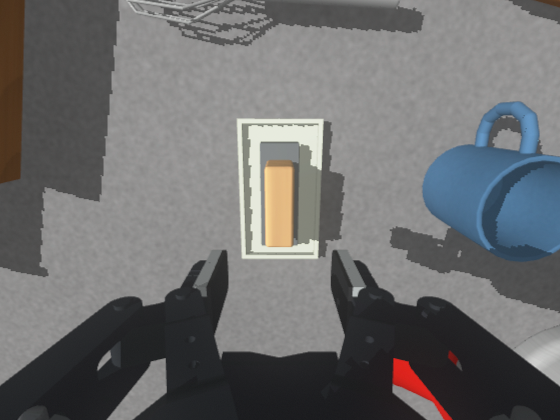

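The scraper stands at (0.544, −0.354), within 1 mm of the dish centre, level. Now shutting the drawer.

```bash
python3 - <<'E'
from meas import *
env.set_gripper(0)
a=tow(-.245,-.02)
go((*a,.15),82.25); c=cam("side","s11a")
P=pts(c)
x=cv2.resize(c["image"][150:270,180:340],(800,600),interpolation=cv2.INTER_CUBIC); cv2.imwrite("pics/s11.png",x[...,::-1])
env.movel([*a,.032],feed=.15); st()
for x in list(np.arange(-.225,-.13,.02))+list(np.arange(-.13,-.1,.004)):
    env.movel([*tow(x,-.02),.032],feed=.05); s=st(round(x,3))
    f=s["wrist_force"][:2]@Rb[:,0]; print(round(f,1), tobox(s["eef_pos"]).round(4))
    if f<-10: break
E
```

```text
t44.0 [0.4033 0.0184 0.0325] w0.002 F [-0.3 -0.1 -0.8]
-0.225 t44.5 [0.4227 0.0158 0.032 ] w-0.000 F [-0.3 -0.4 -1.4]
-0.3 [-0.2248 -0.02  ]
-0.205 t45.1 [0.443  0.013  0.0321] w-0.003 F [ 0.8 -0.9 -0.1]
0.9 [-0.2042 -0.02  ]
-0.185 t45.6 [0.463  0.0103 0.0321] w0.005 F [-0.  -0.5  0.5]
0.0 [-0.1841 -0.02  ]
-0.165 t46.2 [0.4828 0.0076 0.0321] w-0.000 F [ 0.2  0.8 -0. ]
0.1 [-0.1641 -0.02  ]
-0.145 t46.7 [0.5026 0.0049 0.0322] w0.001 F [-0.4 -0.5  1. ]
-0.3 [-0.1441 -0.02  ]
-0.13 t47.2 [0.5175 0.0029 0.0321] w0.001 F [-0.1  0.7  0.2]
-0.2 [-0.1291 -0.02  ]
-0.126 t47.4 [0.521  0.0024 0.0321] w0.001 F [ 0.1  0.3 -0.4]
0.0 [-0.1255 -0.02  ]
-0.122 t47.7 [0.5249 0.0019 0.032 ] w-0.000 F [-0.   0.7  0. ]
-0.1 [-0.1216 -0.02  ]
-0.118 t47.9 [0.529  0.0013 0.032 ] w0.000 F [-0.2 -0.2 -0.4]
-0.1 [-0.1175 -0.02  ]
-0.114 t48.2 [0.5289 0.0014 0.0314] w0.002 F [-7.9  0.6  5.8]
-7.9 [-0.1176 -0.02  ]
-0.11 t48.4 [0.5288 0.0014 0.0308] w-0.002 F [-16.4   1.9  13.7]
-16.5 [-0.1176 -0.02  ]
```

View pics/s11.png

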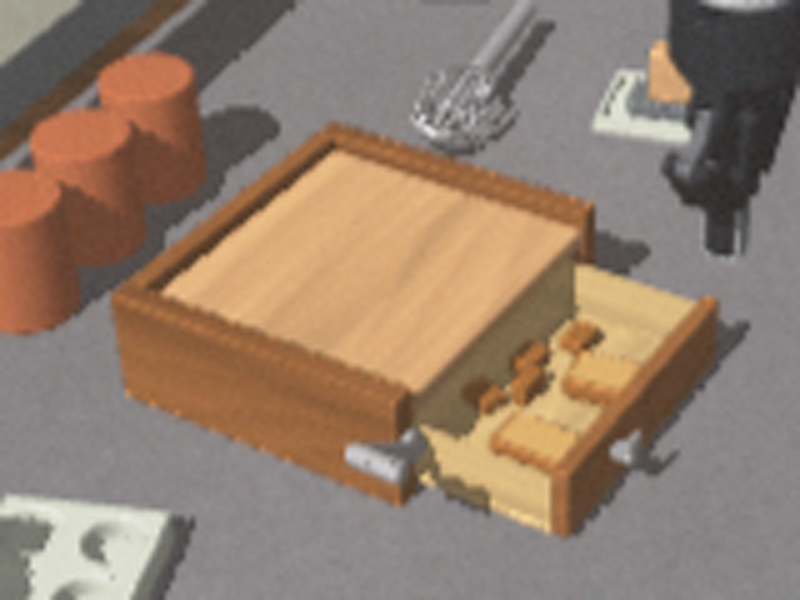

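The drawer contents looked good before the push, and it stopped hard with the face at about −0.107, flush with the box front. I'll back off, verify it is shut, and look at the knob.

```bash
python3 - <<'E'
from meas import *
env.movel([*tow(-.20,-.02),.032],feed=.15); env.movel([*tow(-.20,-.02),.2],feed=.25)
a=tow(-.16,.12); go((*a,.22),82.25); st()
c=cam("wrist","w12"); P=pts(c); B=tobox(P); z=P[...,2]
v,u=np.mgrid[0:420,0:560]
m=(z>.085)&(z<.115)&(B[...,1]>.13)&(B[...,1]<.22)&(B[...,0]<-.10)&(B[...,0]>-.18)&(v<300)
for b in blob(m,30):
    q=np.c_[B[b],z[b]]; k=q[q[:,0]<-.122]; print("knob",b.sum(),k.min(0).round(4),k.max(0).round(4),"top pts",k[k[:,2]>k[:,2].max()-.003].mean(0).round(4))
m=(z>.051)&(z<.058)&(abs(B[...,1])<.11)&(B[...,0]<-.06)&(B[...,0]>-.14)&(v<300)
for b in blob(m,30): print("panel",b.sum(),np.c_[B[b],z[b]].min(0).round(4),np.c_[B[b],z[b]].max(0).round(4))
m=(z>.02)&(z<.07)&(B[...,1]<.06)&(B[...,1]>.03)&(B[...,0]<-.110)&(B[...,0]>-.15)&(v<300)
for b in blob(m,10): print("fork",b.sum(),np.c_[B[b],z[b]].min(0).round(4),np.c_[B[b],z[b]].max(0).round(4))
E
```

```text
t50.7 [0.5047 0.1459 0.2182] w0.001 F [ 0.4 -0.2 -0.5]
knob 667 [-0.1519  0.17    0.0869] [-0.122   0.1842  0.1002] top pts [-0.137   0.1768  0.0984]
panel 48 [-0.1238  0.04    0.051 ] [-0.1192  0.052   0.054 ]
panel 41 [-0.114   0.1035  0.0512] [-0.1065  0.1091  0.0575]
panel 832 [-0.1082 -0.1098  0.051 ] [-0.1027  0.0985  0.0579]
fork 167 [-0.1239  0.0399  0.035 ] [-0.1101  0.0523  0.054 ]
```

View pics/w12.png

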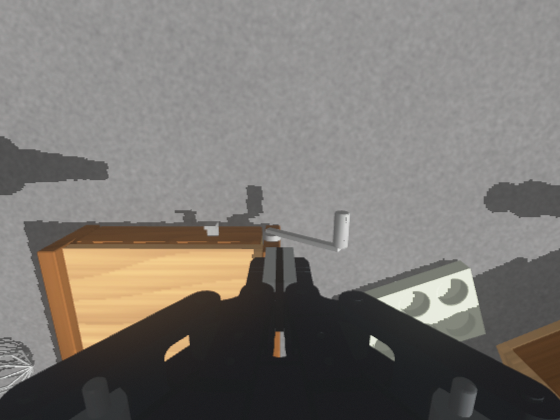

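The drawer is flush. The knob is at (341,230) in the view, centre at box y 0.177, z 0.092, so the hook is at 2.52 rad. I'll grip the knob across y and follow the arc.

```bash
python3 - <<'E'
from meas import *
X=-.142; dz=.013
def kp(a): return np.array([*tow(X,.111-.08*np.cos(a)),.045+.08*np.sin(a)-dz])
p=kp(2.52); print(p)
env.movel([*tow(X,.177),.2],feed=.2); env.set_gripper(.5)
env.movel([*tow(X,.177),.079],feed=.12); st("at")
env.set_gripper(0); s=st("grip")
for a in np.arange(2.4,.49,-.19):
    env.movel(kp(a),feed=.08); s=st(round(a,2))
    if s["grip_width"]<.08 or np.linalg.norm(s["wrist_force"])>35: print("STOP"); break
cam("side","s13"); c=cam("side"); x=cv2.resize(c["image"][150:270,180:340],(800,600),interpolation=cv2.INTER_CUBIC); cv2.imwrite("pics/s13.png",x[...,::-1])
E
```

```text
[0.53113568 0.19887706 0.07858645]
at t52.8 [0.532  0.2    0.0798] w0.501 F [ 0.  -0.2  0.4]
grip t53.2 [0.5319 0.2    0.0796] w0.138 F [0.8 0.5 2.4]
2.4 t53.5 [0.5312 0.1945 0.0871] w0.133 F [0.1 6.3 3.4]
2.21 t53.8 [0.5298 0.1844 0.098 ] w0.133 F [-0.7  7.2  8.3]
2.02 t54.2 [0.5283 0.1728 0.1067] w0.136 F [-2.3 10.3 12. ]
1.83 t54.5 [0.5267 0.16   0.1132] w0.133 F [-5.  12.6 19.1]
1.64 t54.8 [0.5241 0.1429 0.1153] w0.130 F [-5.2  7.7 19.5]
1.45 t55.2 [0.5226 0.1248 0.1134] w0.141 F [-1.8  0.5 11.7]
1.26 t55.5 [0.5198 0.1092 0.1083] w0.130 F [-1.3 -1.7  4.4]
1.07 t55.9 [0.5168 0.0953 0.1016] w0.130 F [ 2.5 -3.1  0.5]
0.88 t56.2 [0.5146 0.0831 0.093 ] w0.137 F [ 1.  -3.7 -0.5]
0.69 t56.5 [0.5131 0.0725 0.0825] w0.132 F [-0.1 -4.1  1.4]
0.5 t56.9 [0.5153 0.0649 0.0709] w0.134 F [ 4.3 -2.8 -0.7]
```

View pics/s13.png

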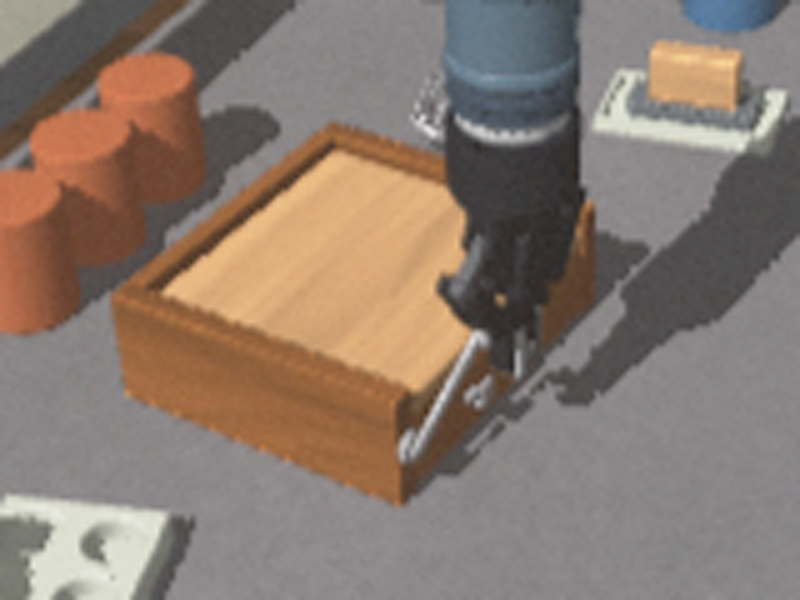

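The hook has come over to about 0.5 rad. I'll release it and press the knob down from above.

```bash
python3 - <<'E'
from meas import *
s=env.sense(); p=s["eef_pos"]
env.set_gripper(.4); env.movel([p[0],p[1],.14],feed=.15); env.set_gripper(0)
X=-.141
env.movel([*tow(X,.036),.115],feed=.12)
for z in list(np.arange(.095,.057,-.006))+[.055,.053,.051,.049,.047]:
    env.movel([*tow(X,.034 if z<.08 else .036),z],feed=.05); s=st(round(z,3))
    if s["wrist_force"][2]>14: break
env.movel([*tow(X,.034),.14],feed=.15)
a=tow(-.16,.12); go((*a,.22),82.25); c=cam("wrist","w14"); st()
P=pts(c); B=tobox(P); z=P[...,2]; v,u=np.mgrid[0:420,0:560]
m=(z>.03)&(z<.08)&(B[...,1]>.0)&(B[...,1]<.09)&(B[...,0]<-.112)&(B[...,0]>-.18)&(v<300)
q=np.c_[B[m],z[m]]; k=q[q[:,0]<-.128]; print("knob",len(k),k.min(0).round(4),k.max(0).round(4),k[k[:,2]>k[:,2].max()-.003].mean(0).round(4))
bar=q[(q[:,1]>.055)]; bar=q[(q[:,0]>-.122)]; print(np.polyfit(bar[:,1],bar[:,2],1), len(bar))
E
```

```text
0.095 t59.3 [0.513  0.06   0.0947] w-0.001 F [-1.2 -0.6  0.1]
0.089 t59.6 [0.513  0.06   0.0887] w-0.002 F [-0.9 -0.4  0.3]
0.083 t59.8 [0.5128 0.06   0.0826] w0.002 F [ 1.3 -0.6  0.4]
0.077 t60.1 [0.5125 0.058  0.0765] w-0.006 F [ 0.4 -0.4 -0.1]
0.071 t60.4 [0.5125 0.0581 0.0705] w-0.003 F [-1.  -0.8  1. ]
0.065 t60.6 [0.5126 0.0581 0.0645] w-0.005 F [-0.2 -0.4  0. ]
0.059 t60.9 [0.5125 0.0581 0.0585] w0.001 F [ 0.1 -0.2  0. ]
0.055 t61.2 [0.5127 0.058  0.0547] w-0.001 F [0.3 0.6 0.6]
0.053 t61.4 [0.5129 0.058  0.0529] w0.000 F [-0.1  0.3  0.4]
0.051 t61.7 [0.5133 0.058  0.0517] w-0.001 F [-1.3  0.1  5.9]
0.049 t61.9 [0.5134 0.0579 0.0513] w-0.002 F [-5.9 -0.2 18.5]
 t63.3 [0.5049 0.145  0.2181] w0.004 F [-0.5 -0.  -0.2]
knob 308 [-0.1518  0.0258  0.042 ] [-0.128   0.0392  0.0535] [-0.1398  0.0324  0.0518]
[-0.03417954  0.0512613 ] 375
```

View pics/w14.png

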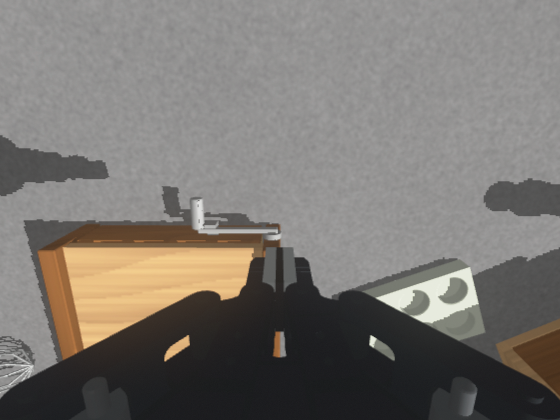

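The knob is at (197,213) with its top at z ≈ 0.052, so it has swung level and met its stop. I'll retract and make a final check.

```bash
python3 - <<'E'
from meas import *
env.move_joints([-1.331,.377,.081,1.274,0,1.46]); st()
c=cam("top","t15"); s=cam("side","s15"); 
x=cv2.resize(s["image"][100:320,130:400],(736,600),interpolation=cv2.INTER_CUBIC); cv2.imwrite("pics/s15z.png",x[...,::-1])
P=pts(c);B=tobox(P); m=(P[...,2]>.045)&(P[...,2]<.075)&(B[...,0]<-.09)&(B[...,0]>-.3)&(abs(B[...,1])<.1); print(B[m].min(0) if m.any() else None)
E
```

```text
t65.9 [ 0.1981 -0.5399  0.2315] w-0.003 F [-0.3  0.4  0.2]
[-0.15226687 -0.09924642]
```

View pics/s15z.png

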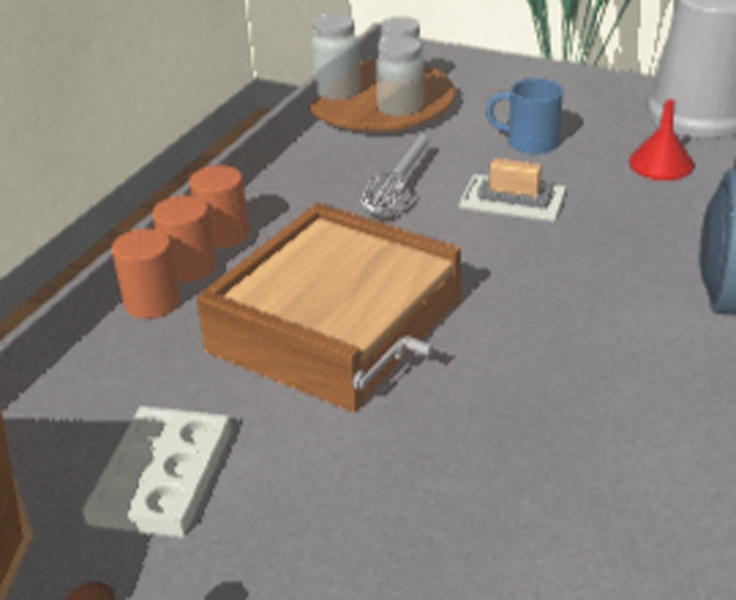

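View pics/t15.png

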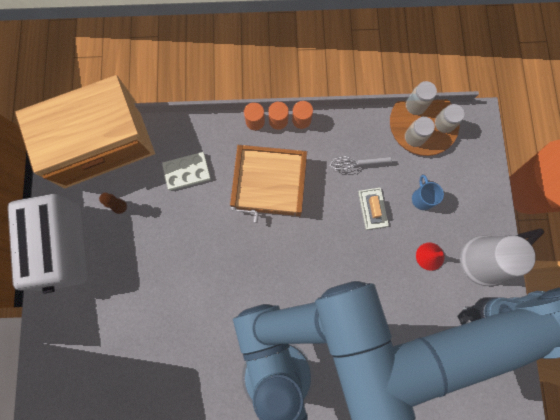

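The final views show the drawer shut, the hook level at (256,216) in the top view, the board empty, the scraper in its dish at (375,208), and nothing else moved. Handing in.

```bash
python3 -c "
from plant import env
print(env.job_done())"
```

```text
the job is handed in; nothing more can be done
None
```

I finished the job and handed it in at about 66 s of the 192 s allowed; the hand-in gave no verdict.

- **Bread:** I laid both rusks in the drawer and wiped all four chips in with the scraper in two passes. No third rusk or fifth chip showed in the images. All six pieces were visible in the drawer just before I shut it. One rusk shifted slightly inside the drawer during the wiping and stayed in.
- **Scraper:** it stands upright about 1 mm from the dish's middle.
- **Drawer and hook:** the drawer is flush with the box front, and pushing it ended against a hard stop. The hook swung down to its stop, with its knob centre at about 45 mm, the pivot's height, so it is level.
- **Surroundings:** the last top and side pictures show the board empty, the arm clear and the bystanders where they were; I judged the bystanders by eye.

No check failed or disagreed. My first estimate of the drawer opening was about 105 mm, but where it stopped puts it nearer 101 mm.

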